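# Fingertip-roll the pill box's day pointer to the yellow clip

## Task

On the lavender weekly pill box, roll the ribbed edge thumbwheel until the red day pointer stands beside the yellow day clip, within the clip's width, then let go. Leave the mint-green pill box's pointer as it is.

Things in the scene. Friction and masses are not known exactly. Their poses are not given: they have to be found in the camera images.
- lavender_box: Lavender weekly pill box, fixed to the tiles: 206 mm long (y axis), 54 mm wide (x), z up; origin at its underside's middle. Seven lids and a pointer track fill the -y part, 34 to 36 mm high; the block at the +y end (56 mm long, 47 mm high) houses the thumbwheel.
- lavender_wheel_top (a point): Top of the lavender box's thumbwheel at rest, 59 mm above the tiles (fixed to the box, axes as the box's; does not dip or turn). Grey wheel with dark ribs, radius 26 mm, 14 mm wide, axle along x; 12 mm shows above its block. It is sprung: yields from 2 N, 0.5 N more per mm, up to 6 mm. Press about 3 mm and drag along y; one drag does about 30 mm, 15 mm each side of the top.
- lavender_wheel (a joint): Turn of that wheel, rad, 0 with the pointer at mid-track, stops at +-1.75. Grows as its top is dragged towards the box's +y. It turns by friction (rim drag 0.5 N) and stays where left. The pointer moves 39 mm per rad, the same way as the fingertip: 1.5 mm per mm of drag.
- lavender_pointer_mark (a point): Middle of the top of the lavender box's red pointer, 6 mm wide along y, 12 mm across, 35 mm above the tiles, in the dark track under a clear cover along the box's +x edge. Axes as the box's. Only the wheel moves it. It starts well to the -y side of the clip.
- day_clip: Yellow clip fixed on the lavender box's lids beside the pointer's track: 24 mm wide along the box's y, 12 mm across, 8 mm high; origin at the middle of its underside, 34 mm above the tiles, axes as the box's. It marks the day wanted.
- mint_pointer_mark (a point): Red pointer of the mint-green pill box, a bystander of the same build with no clip. Axes as that box's; the pointer stands at mid-track, and the top of that box's wheel lies 103 mm from it towards +y, 20 mm towards -x and 24 mm higher. Must stay where it is.

How it is judged:
At the end, for the whole second after the job is handed in: The middle of the lavender box's red pointer stands within the 24 mm width of the yellow clip (no more than 12 mm along the box from the clip's middle) and stays there (y of lavender_pointer_mark in the frame of day_clip between -0.012 and 0.012 m); the robot touches nothing.
It fails at once if the mint-green box's pointer was moved (more than 6 mm) (distance of mint_pointer_mark from where it was at the start of the episode above 0.006 m).
It also fails if it takes over 40 s, if anything falls off the work surface, if the arm or the gripper's body presses on something with over 40 N, if the wrist force passes 120 N, or if a joint passes its speed limit or range.

## Robot

A 7-joint arm with a two-finger parallel gripper is mounted at the origin on the work surface. World frame = base frame: x ahead of the robot, y to its left, z up, the work surface at z = 0. Lengths are in m, angles in rad, forces in N, time in s.
With the tool pointing down it reaches from about 0.4 to 0.85 m from the base axis. Payload 4.5 kg.
Tool frame: the origin (TCP) lies midway between the tips of the shut fingers; the grasp point (between the pads) lies behind it (r.grip_point_offset is the z of the grasp point in the tool frame, in m); z points along the fingers, y is the line along which they close (so a half turn about z gives the same grasp; the last joint's range is limited). The gripper opens to 88 mm and grips with 3 to 60 N. Pads are 18 mm wide; open, the fingers measure 123 mm over their backs; the gripper's body (75 mm by 187 mm) begins 45 mm behind the grasp point.
Start: joints at [1.329, 0.689, -0.195, 1.565, 0.157, 0.902, -0.215], TCP at [0.17, -0.601, 0.239] pointing down, gripper open.
Joint ranges: [-3.01, 3.01], [-0.46, 2.08], [-1.47, 1.51], [0.13, 2.56], [-1, 4.14], [0.04, 2.09], [-2.66, 2.66]. Speed limits (rad/s): [2.57, 2.57, 3.14, 3.14, 3.14, 3.14, 3.14].

## Interface

Orientations are given as a unit quaternion [x, y, z, w].
In Python, from plant import r, optics, workorder gives the robot as it stands.
- The arm moves only by the shell command python3 -m creep 'ROWS' [FORCE]. ROWS is JSON, a list of rows, each an object of numbers: "grip": the gripper command: -1 is shut, 1 is fully open, values between are in proportion; "tx", "ty", "tz": the shift along the tool's x, y, z in cm; "spin": the turn about the tool's z in degrees. In form: [{"grip": .., "tx": .., "ty": .., "tz": .., "spin": ..}, ...]. A call has 1 to 8 rows; each row shifts and turns the commanded pose from where the row before left it, along the tool's axes as they then stand; what a row does not reach is not made up. A row lasts 1/12 s, in which the tool goes at most 41.7 mm and 7.16 degrees, less where a joint would pass 70% of its speed; a pose out of reach is approached as far as the arm can. A call with a gripper value outside its range is refused whole. The fingers move at their own pace and stop on an object; FORCE is the grip in N (left out, the last holds). Time passes only in rows, so rows that do not move let the fingers close. It gives the time, the measured TCP pose, the force, the opening and the grip force at its end, in the units of the state.
- r.get_state(): the state, without advancing time (a new reading comes with each control period).
- optics.snapshot(name): name is "side" or "top"; returns (picture, depth): 400x640x3 uint8, red, green, blue; 400x640 float32, m along the optical axis (not along the pixel's ray), 0 where there is no reading.
- optics.get_calibration(name): a dict with "fx", "fy", "cx", "cy" (pixels), "extrinsics" (4x4, takes a point from world to camera coordinates). Camera axes: x right, y down, z forward; pixel columns grow to the right and rows downward; lengths in m; the calibration is good to about 2 mm. A picture is of the moment at which its call begins. get_calibration takes no time and is no camera call.
- workorder.finish_job(): hands the job in; it is judged then, once.
The state is a dict: "clock": time; "q": joint angles; "qd": joint speeds; "joint_torque": joint torques, N m; "tool_pos": TCP position; "eef_rot": TCP orientation; "contact_force": force on the tool from outside, world axes, zero at the start; "moment": the same for the moment, N m; "opening": opening from 0.0 (shut) to 1.0 (fully open); "finger_force": force on a finger pad.
Only numpy, scipy, OpenCV 4.12 (cv2) and the standard library are available. Lean on these libraries where they do the work, as an engineer would, in place of code of your own. Each camera call takes 0.05 s, during which the arm holds its last target. There are 200 camera calls.

## Working session

There is one attempt and no reset: what is moved stays moved. The work goes in short steps, Python scripts to look and compute and a shell command to move; the robot and the scene stay as the last step left them, time stands still between calls to the robot, and variables do not carry over. Pictures are saved under pics/ and viewed, at most 10 in all, crops included, and the job is handed in when it is done.

```bash
mkdir -p pics; cat > h.py <<'E'
import numpy as np,cv2
from plant import r,optics,workorder
def pt(name,u,v,z):
    c=optics.get_calibration(name);E=np.array(c["extrinsics"]);R,t=E[:3,:3],E[:3,3]
    d=R.T@np.array([(u-c["cx"])/c["fx"],(v-c["cy"])/c["fy"],1]);o=-R.T@t
    return o+d*(z-o[2])/d[2]
def pix(name,p):
    c=optics.get_calibration(name);E=np.array(c["extrinsics"]);q=E[:3,:3]@p+E[:3,3]
    return c["fx"]*q[0]/q[2]+c["cx"],c["fy"]*q[1]/q[2]+c["cy"]
E
python3 - <<'E'
from h import *
for n in("top","side"):
    p,d=optics.snapshot(n);np.save(f"pics/{n}0.npy",d);cv2.imwrite(f"pics/{n}0.png",p[:,:,::-1])
s=r.get_state();print(s["clock"],s["tool_pos"],s["eef_rot"],s["contact_force"],s["opening"])
E
```

```text
0.1 [ 0.17001797 -0.60086267  0.23800456] [ 9.90500524e-01  1.37506650e-01 -1.53087306e-04 -7.80500173e-04] [-0.09349194  0.7086964   0.31718531] 1.0017606554494087
```

View pics/top0.png

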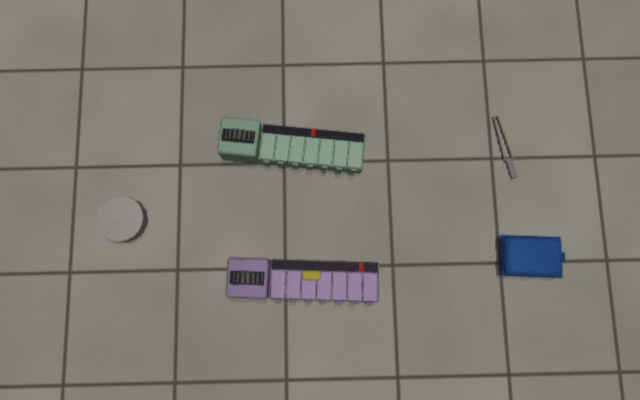

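View pics/side0.png

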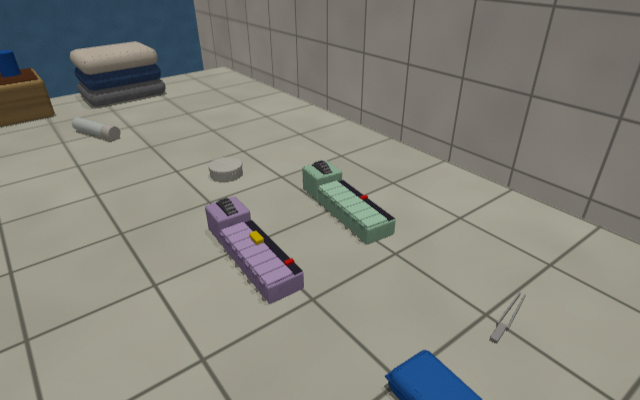

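The top view shows the lavender box with its wheel at about (247,278), yellow clip at (311,275) and red pointer at (361,267). The mint box is above it with its wheel at (238,136). The side view agrees. Next I'll measure these points.

```bash
cat >> h.py <<'E'
def blobs(name,p,lo,hi,amin=12):
    m=cv2.inRange(cv2.cvtColor(p,cv2.COLOR_RGB2HSV),lo,hi)
    n,_,st,c=cv2.connectedComponentsWithStats(m)
    return m,[(c[i],st[i]) for i in range(1,n) if st[i,4]>=amin]
def scene(p,n="top"):
    y=blobs(n,p,(22,120,100),(35,255,255))[1]; rd=blobs(n,p,(0,150,90),(8,255,255))[1]
    return y,rd
E
python3 - <<'E'
from h import *
T=cv2.imread("pics/top0.png")[:,:,::-1].copy();S=cv2.imread("pics/side0.png")[:,:,::-1].copy()
for n,I in(("top",T),("side",S)):
    y,rd=scene(I,n)
    for c,st in y: print(n,"clip",c.round(1),st,pt(n,*c,.042).round(4))
    for c,st in rd: print(n,"red",c.round(1),st,pt(n,*c,.035).round(4))
m,b=blobs("top",T,(125,35,80),(150,255,255),300)
for c,st in b: print("lav",c,st)
# dark wheel blob within block
g=T[250:306,222:272].max(2); m=(g<95).astype(np.uint8)
n,_,st,c=cv2.connectedComponentsWithStats(m)
for i in range(1,n):
    if st[i,4]>20: print("dark",c[i]+[222,250],st[i],pt("top",*(c[i]+[222,250]),.057).round(4))
# lids contour angle
M,b=blobs("top",T,(125,35,80),(150,255,255))
M=cv2.morphologyEx(M,cv2.MORPH_CLOSE,np.ones((9,9)))
k=max(cv2.findContours(M,0,2)[0],key=cv2.contourArea);R=cv2.minAreaRect(k);print(R)
for q in cv2.boxPoints(R): print(q,pt("top",*q,.036).round(4))
# track line ends: dark region
d=np.load("pics/top0.npy");D=d[278,247];c=optics.get_calibration("top");E=np.array(c["extrinsics"])
for u,v in((247,278),(234,262),(311,275),(300,290)):
    D=d[v,u];q=np.array([(u-c["cx"])*D/c["fx"],(v-c["cy"])*D/c["fy"],D]);print(u,v,(E[:3,:3].T@(q-E[:3,3])).round(4))
print(pt("top",0,0,0),pt("top",640,400,0))
E
```

```text
top clip [311.1 274.9] [303 271  17   9 145] [4.715e-01 2.000e-04 4.200e-02]
top red [312.9 132.2] [311 129   5   8  33] [ 0.672  -0.0063  0.035 ]
top red [360.5 266.4] [359 263   4   8  31] [ 0.4815 -0.0671  0.035 ]
side clip [256.3 237.1] [250 231  14  13 121] [ 0.4672 -0.0022  0.042 ]
side red [363.7 196.5] [360 195   8   4  23] [ 0.669  -0.0056  0.035 ]
side red [288.7 261.2] [284 258  10   7  39] [ 0.4779 -0.0669  0.035 ]
lav [247.32568027 277.71598639] [ 226  258   43   41 1176]
lav [324.19275176 285.98909557] [ 269  264  110   40 3118]
dark [268.52427184 276.70873786] [ 44   9   6  39 103] [0.4703 0.0557 0.057 ]
dark [246.33905579 277.60085837] [  7  21  36  15 466] [0.4698 0.0848 0.057 ]
((302.54864501953125, 280.978515625), (152.25604248046875, 41.09628677368164), 2.726310968399048)
[225.5294 297.8824] [0.4438 0.1157 0.036 ]
[227.48418 256.83258] [0.4985 0.1136 0.036 ]
[379.56787 264.07465] [ 0.484 -0.093  0.036]
[377.6131  305.12445] [ 0.4295 -0.0881  0.036 ]
247 278 [0.4692 0.0839 0.0575]
234 262 [0.4908 0.1024 0.049 ]
311 275 [4.714e-01 3.000e-04 4.260e-02]
300 290 [0.4517 0.016  0.0275]
[0.90805282 0.47881571 0.        ] [ 0.29230548 -0.44617956  0.        ]
```

```bash
python3 - <<'E'
import cv2
a=cv2.imread("pics/top0.png")[240:320,215:395];cv2.imwrite("pics/crop0.png",cv2.resize(a,None,fx=4,fy=4,interpolation=cv2.INTER_NEAREST))
E
```

```text
(no output)
```

View pics/crop0.png

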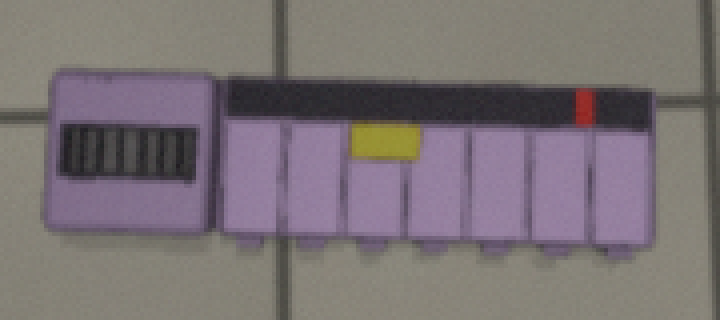

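The wheel top is at about (0.469, 0.084), and its 57 mm height checks out. The box's y axis leans about 3.3° toward +x. The pointer needs about +66 mm, which is about 44 mm of drag. I'll spin 19° to align the tool with the box, then travel over.

```bash
python3 -m creep '[{"grip":-1,"spin":6.4},{"grip":-1,"spin":6.4},{"grip":-1,"spin":6.4},{"grip":-1,"tx":3.5,"ty":-1},{"grip":-1,"tx":3.5,"ty":-2},{"grip":-1,"tx":3.5,"ty":-2},{"grip":-1,"tx":3.5,"ty":-2}]' 10; python3 -m creep '[{"grip":-1,"tx":3,"ty":-2.8},{"grip":-1,"tx":3,"ty":-2.8},{"grip":-1,"tx":3,"ty":-2.8},{"grip":-1,"tx":2,"ty":-3.5},{"grip":-1,"ty":-4},{"grip":-1,"ty":-4},{"grip":-1,"ty":-4},{"grip":-1,"ty":-4}]'; python3 -c "
from h import *
s=r.get_state();from scipy.spatial.transform import Rotation as R
print(R.from_quat(s['eef_rot']).as_matrix().round(3),s['q'])"
```

```text
[[ 0.962  0.272 -0.001]
 [ 0.272 -0.962  0.002]
 [-0.    -0.002 -1.   ]] [ 1.32880049  0.68988793 -0.19453062  1.5662157   0.15727847  0.90246806
 -0.21507643]$[0]: bad value
$[0]: bad value
```

```bash
python3 -m creep '[{"grip":-1,"tx":0,"ty":0,"tz":0,"spin":6.4},{"grip":-1,"tx":0,"ty":0,"tz":0,"spin":6.4},{"grip":-1,"tx":0,"ty":0,"tz":0,"spin":6.4},{"grip":-1,"tx":3.5,"ty":-1,"tz":0,"spin":0}]' 10; python3 -c "
from h import *
s=r.get_state();from scipy.spatial.transform import Rotation as R
print(R.from_quat(s['eef_rot']).as_matrix().round(3),s['q'])"
```

```text
clock: 0.43
tool_pos: [0.1959, -0.5961, 0.2383]
eef_rot: [0.999, -0.038, -0.004, 0.001]
contact_force: [-1.1, -0.8, -0.4]
opening: 0.723
finger_force: 0.0
[[ 0.997 -0.077 -0.009]
 [-0.077 -0.997 -0.001]
 [-0.009  0.002 -1.   ]] [ 1.2203989   0.68974291 -0.08185957  1.5599007   0.07762532  0.89736573
 -0.53881406]
```

```bash
python3 -m creep '[{"grip":-1,"tx":3.5,"ty":-2,"tz":0,"spin":0},{"grip":-1,"tx":3.5,"ty":-2,"tz":0,"spin":0},{"grip":-1,"tx":3.5,"ty":-2,"tz":0,"spin":0},{"grip":-1,"tx":3,"ty":-2.8,"tz":0,"spin":0},{"grip":-1,"tx":3,"ty":-2.8,"tz":0,"spin":0},{"grip":-1,"tx":3,"ty":-2.8,"tz":0,"spin":0},{"grip":-1,"tx":2,"ty":-3.5,"tz":0,"spin":0},{"grip":-1,"tx":0,"ty":-4,"tz":0,"spin":0}]'; python3 -m creep '[{"grip":-1,"tx":0,"ty":-4,"tz":0,"spin":0},{"grip":-1,"tx":0,"ty":-4,"tz":0,"spin":0},{"grip":-1,"tx":0,"ty":-4,"tz":0,"spin":0},{"grip":-1,"tx":0,"ty":-4,"tz":0,"spin":0},{"grip":-1,"tx":0,"ty":-4,"tz":0,"spin":0},{"grip":-1,"tx":0,"ty":-4,"tz":0,"spin":0},{"grip":-1,"tx":0,"ty":-4,"tz":0,"spin":0},{"grip":-1,"tx":0,"ty":0,"tz":0,"spin":0}]'; python3 -c "
from h import *
s=r.get_state();from scipy.spatial.transform import Rotation as R
M=R.from_quat(s['eef_rot']).as_matrix();print(M.round(3),s['q'])
print('tool-frame delta cm to wheel top',100*M.T@(np.array([.469,.084,.059])-s['tool_pos']))"
```

```text
clock: 1.1
tool_pos: [0.4386, -0.3857, 0.2383]
eef_rot: [1.0, -0.028, 0.002, 0.0]
contact_force: [1.3, -0.5, 0.4]
opening: 0.121
finger_force: 0.0
clock: 1.77
tool_pos: [0.4505, -0.0985, 0.2386]
eef_rot: [1.0, -0.022, -0.0, -0.003]
contact_force: [1.0, 0.6, 0.1]
opening: 0.007
finger_force: 0.0
[[ 0.999 -0.045 -0.001]
 [-0.045 -0.999  0.005]
 [-0.001 -0.005 -1.   ]] [ 0.14595835  0.48073785 -0.04052871  2.04496203  0.02352782  0.61744287
 -1.52494438]
tool-frame delta cm to wheel top [  1.03751757 -18.22309864  18.04914955]
```

```bash
python3 -m creep '[{"grip":-1,"tx":0.5,"ty":-4,"tz":0,"spin":0},{"grip":-1,"tx":0.5,"ty":-4,"tz":0,"spin":0},{"grip":-1,"tx":0,"ty":-4,"tz":0,"spin":0},{"grip":-1,"tx":0,"ty":-4,"tz":0,"spin":0},{"grip":-1,"tx":0,"ty":-1.1,"tz":3,"spin":0},{"grip":-1,"tx":0,"ty":0,"tz":4,"spin":0},{"grip":-1,"tx":0,"ty":0,"tz":4,"spin":0},{"grip":-1,"tx":0,"ty":0,"tz":3,"spin":0}]';python3 -m creep '[{"grip":-1,"tx":0,"ty":0,"tz":1.8,"spin":0},{"grip":-1,"tx":0,"ty":0,"tz":0,"spin":0},{"grip":-1,"tx":0,"ty":0,"tz":0,"spin":0}]'; python3 - <<'E'
from h import *
s=r.get_state();from scipy.spatial.transform import Rotation as R
M=R.from_quat(s['eef_rot']).as_matrix();print(M.round(3))
print('tool-frame delta cm to wheel top',100*M.T@(np.array([.469,.084,.059])-s['tool_pos']))
p,d=optics.snapshot("side");cv2.imwrite("pics/side1.png",cv2.resize(p[150:310,150:370,::-1],None,fx=3.5,fy=3.5))
E
```

```text
clock: 2.43
tool_pos: [0.4693, 0.0624, 0.0964]
eef_rot: [1.0, -0.029, -0.001, 0.0]
contact_force: [0.3, 0.4, -0.5]
opening: 0.005
finger_force: 0.0
clock: 2.68
tool_pos: [0.4695, 0.0617, 0.0801]
eef_rot: [1.0, -0.03, -0.001, 0.0]
contact_force: [-0.3, -0.6, 0.4]
opening: 0.004
finger_force: 0.0
[[ 0.998 -0.059 -0.002]
 [-0.059 -0.998 -0.001]
 [-0.002  0.001 -1.   ]]
tool-frame delta cm to wheel top [-0.18113169 -2.22055983  2.11189745]
```

View pics/side1.png

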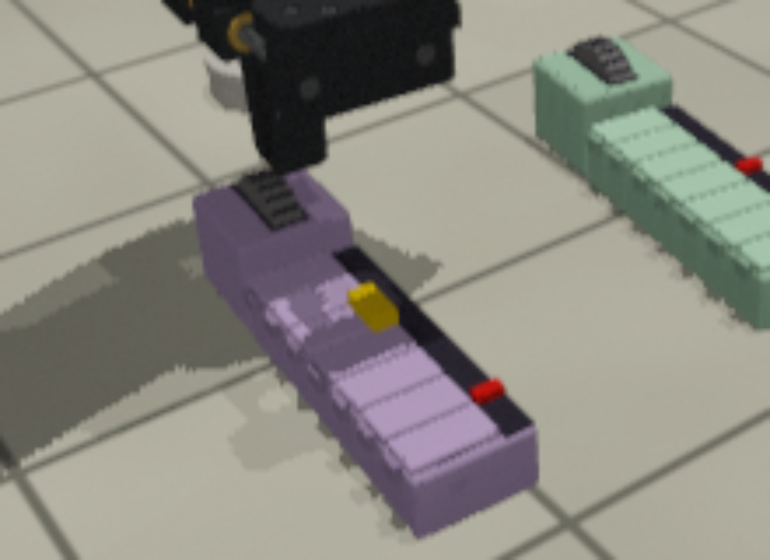

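The crop shows the shut fingertips centred across the wheel, clear above it and short of its top. Next I'll shift to the −11 mm start and press.

```bash
python3 -m creep '[{"grip":-1,"tx":-0.2,"ty":-1.1,"tz":0,"spin":0},{"grip":-1,"tx":0,"ty":0,"tz":1.5,"spin":0},{"grip":-1,"tx":0,"ty":0,"tz":0.5,"spin":0},{"grip":-1,"tx":0,"ty":0,"tz":0.2,"spin":0},{"grip":-1,"tx":0,"ty":0,"tz":0.2,"spin":0},{"grip":-1,"tx":0,"ty":0,"tz":0,"spin":0}]'; python3 -m creep '[{"grip":-1,"tx":0,"ty":0,"tz":0,"spin":0},{"grip":-1,"tx":0,"ty":0,"tz":0,"spin":0}]'
```

```text
clock: 3.23
tool_pos: [0.4692, 0.0727, 0.0574]
eef_rot: [1.0, -0.03, 0.001, 0.0]
contact_force: [-0.9, -1.3, 2.6]
opening: 0.005
finger_force: 1.2
clock: 3.4
tool_pos: [0.4691, 0.0728, 0.0573]
eef_rot: [1.0, -0.03, 0.001, 0.0]
contact_force: [-0.4, 0.1, 2.9]
opening: 0.005
finger_force: 1.3
```

```bash
python3 -m creep '[{"grip":-1,"tx":0,"ty":0,"tz":0.2,"spin":0},{"grip":-1,"tx":0,"ty":-0.3,"tz":0,"spin":0},{"grip":-1,"tx":0,"ty":-0.4,"tz":0,"spin":0},{"grip":-1,"tx":0,"ty":-0.4,"tz":0,"spin":0},{"grip":-1,"tx":0,"ty":-0.4,"tz":0,"spin":0},{"grip":-1,"tx":0,"ty":-0.4,"tz":0,"spin":0},{"grip":-1,"tx":0,"ty":-0.3,"tz":0,"spin":0},{"grip":-1,"tx":0,"ty":0,"tz":0,"spin":0}]'; python3 - <<'E'
from h import *
p,d=optics.snapshot("side");y,rd=scene(p)
for c,st in rd: print(c,st,pt("side",*c,.035).round(4))
for c,st in y: print(c,pt("side",*c,.042).round(4))
E
```

```text
clock: 4.07
tool_pos: [0.4703, 0.0964, 0.0547]
eef_rot: [1.0, -0.029, 0.0, -0.0]
contact_force: [0.6, 0.2, 3.4]
opening: 0.003
finger_force: 2.1
[363.92 196.72] [361 195   7   5  25] [ 0.6689 -0.0063  0.035 ]
[256.33050847 237.33050847] [ 0.4669 -0.0026  0.042 ]
```

```bash
python3 -m creep '[{"grip":-1,"tx":0,"ty":0,"tz":-1.5,"spin":0},{"grip":-1,"tx":0,"ty":2.2,"tz":-0.5,"spin":0},{"grip":-1,"tx":0,"ty":0,"tz":0,"spin":0}]'; python3 - <<'E'
from h import *
p,d=optics.snapshot("side");cv2.imwrite("pics/side2.png",cv2.resize(p[180:300,180:340,::-1],None,fx=4.5,fy=4.5))
for c,st in blobs("side",p,(0,120,40),(10,255,255),5)[1]: print(c,st,pt("side",*c,.035).round(4))
E
```

```text
clock: 4.37
tool_pos: [0.4679, 0.0694, 0.0752]
eef_rot: [0.999, -0.032, -0.001, 0.002]
contact_force: [-1.3, -0.3, -0.3]
opening: 0.007
finger_force: 0.0
[363.76923077 196.73076923] [360 195   8   5  26] [ 0.6687 -0.0062  0.035 ]
[275.94736842 248.39473684] [272 246   9   6  38] [ 0.4795 -0.0332  0.035 ]
```

View pics/side2.png

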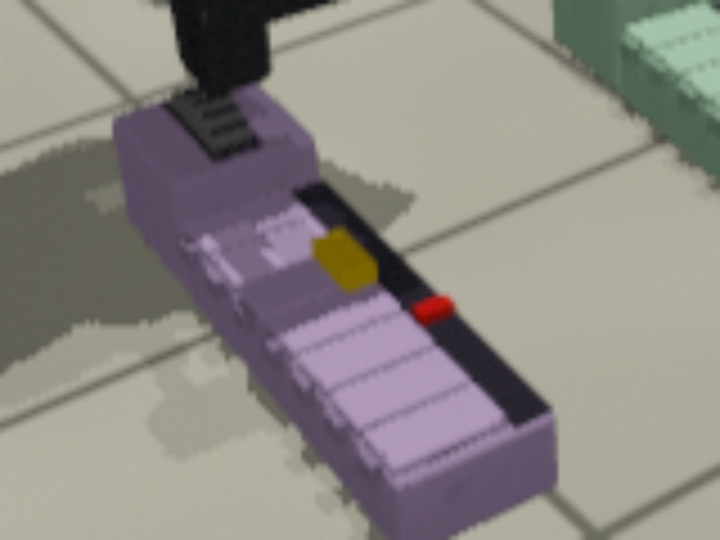

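The pointer is red at about (434,310) in the crop. It moved 34 mm and about 31–33 mm remain, so I'll repeat with a 21 mm drag.

```bash
python3 -m creep '[{"grip":-1,"tx":0,"ty":0,"tz":1.3,"spin":0},{"grip":-1,"tx":0,"ty":0,"tz":0.4,"spin":0},{"grip":-1,"tx":0,"ty":0,"tz":0.3,"spin":0},{"grip":-1,"tx":0,"ty":0,"tz":0,"spin":0}]'; python3 -m creep '[{"grip":-1,"tx":0,"ty":-0.3,"tz":0,"spin":0},{"grip":-1,"tx":0,"ty":-0.4,"tz":0,"spin":0},{"grip":-1,"tx":0,"ty":-0.4,"tz":0,"spin":0},{"grip":-1,"tx":0,"ty":-0.4,"tz":0,"spin":0},{"grip":-1,"tx":0,"ty":-0.4,"tz":0,"spin":0},{"grip":-1,"tx":0,"ty":-0.2,"tz":0,"spin":0},{"grip":-1,"tx":0,"ty":0,"tz":0,"spin":0}]'; python3 -m creep '[{"grip":-1,"tx":0,"ty":0,"tz":-1.5,"spin":0},{"grip":-1,"tx":0,"ty":0,"tz":-4,"spin":0},{"grip":-1,"tx":0,"ty":4,"tz":-4,"spin":0},{"grip":-1,"tx":0,"ty":4,"tz":-4,"spin":0},{"grip":-1,"tx":-4,"ty":0,"tz":-4,"spin":0},{"grip":-1,"tx":0,"ty":0,"tz":0,"spin":0},{"grip":-1,"tx":0,"ty":0,"tz":0,"spin":0}]'; python3 - <<'E'
from h import *
for n in("side","top"):
    p,d=optics.snapshot(n)
    cv2.imwrite(f"pics/{n}3.png",cv2.resize(p[180:300,180:340,::-1],None,fx=4.5,fy=4.5) if n=="side" else p[:,:,::-1])
    for c,st in blobs(n,p,(0,120,40),(10,255,255),5)[1]: print(n,c,st,pt(n,*c,.035).round(4))
    for c,st in scene(p)[0]: print(n,"clip",c,pt(n,*c,.042).round(4))
E
```

```text
clock: 4.75
tool_pos: [0.4685, 0.0735, 0.0541]
eef_rot: [1.0, -0.029, -0.0, 0.0]
contact_force: [0.2, -0.1, 3.6]
opening: 0.007
finger_force: 2.0
clock: 5.33
tool_pos: [0.4698, 0.0952, 0.0548]
eef_rot: [1.0, -0.029, -0.0, -0.0]
contact_force: [-1.3, -0.5, 4.2]
opening: 0.004
finger_force: 2.1
clock: 5.92
tool_pos: [0.437, 0.0367, 0.1993]
eef_rot: [1.0, -0.03, 0.001, -0.0]
contact_force: [0.7, -0.5, -0.4]
opening: 0.005
finger_force: 0.0
side [ 1.16666667 77.        ] [ 0 76  4  3  6] [0.2713 1.2534 0.035 ]
side [363.88888889 196.77777778] [360 195   8   5  27] [ 0.6687 -0.0064  0.035 ]
side [265.85185185 236.62962963] [262 234   8   6  27] [ 0.483 -0.001  0.035]
side clip [256.26829268 237.21138211] [ 0.467  -0.0023  0.042 ]
top [312.78378378 132.18918919] [311 128   5   9  37] [ 0.6721 -0.0061  0.035 ]
top [311.7027027  265.32432432] [310 261   5   9  37] [ 0.4845 -0.0008  0.035 ]
top clip [311.46774194 274.48387097] [ 4.72e-01 -3.00e-04  4.20e-02]
```

View pics/side3.png

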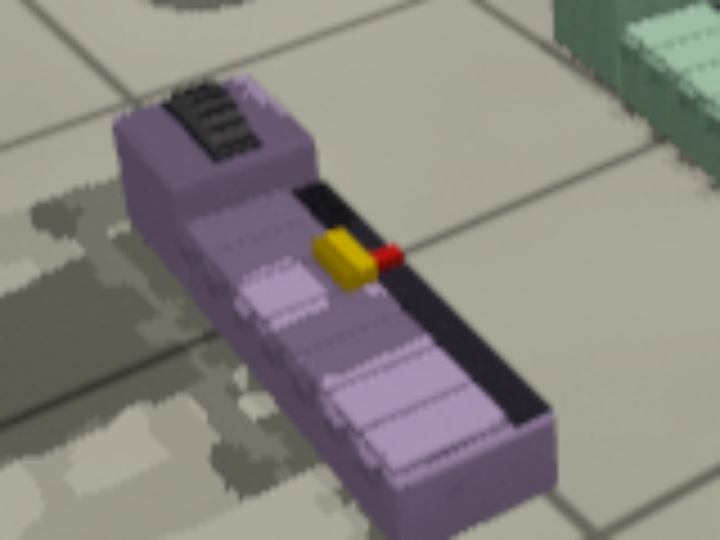

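The red pointer at about (388,257) in the crop stands right beside the yellow clip. The top view gives an offset of about 0 mm, the mint pointer is unmoved and the arm is clear.

```bash
python3 -c "
from plant import workorder
print(workorder.finish_job())"
```

```text
the job is handed in; nothing more can be done
None
```

I rolled the lavender box's red pointer to about 0 mm from the middle of the yellow clip by the top camera. The mint pointer did not move, the arm is clear, and I handed the job in after about 6 s; no verdict came back.

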